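# Switch the patio stove off and pop its cartridge bay

### The job

The stove's cartridge has to be changed: push the ignition toggle all the way over to off, away from you toward the back of the stove, and after that press the lid of the cartridge bay down near its free edge until the push-to-open catch lets go and the lid springs ajar. Only push and press with the fingertips: do not grip or lift anything, do not pull the lid up any further than its spring takes it, and leave the stove and everything else on the counter standing where it is.

Things in the scene. Friction and masses are not known exactly. Their poses are not given: they have to be found in the camera images.
- stove: Portable single-burner stove, steel, 270 mm deep (x) by 340 mm wide (y), flat top plate 95 mm above the counter, about 2 kg, standing loose on four rubber feet. Origin: centre of its underside; +x is its back, -x its front with a round gas dial (sticks out 23 mm), +y its left (burner side), -y its right (cartridge bay). The burner with its pan supports is centred 38 mm behind and 62 mm left of the origin, radius 90 mm, up to 115 mm high.
- toggle_pivot (a point): Pivot of the ignition toggle, on the top plate: 97 mm in front of and 45 mm left of the stove's origin, 95 mm high.
- toggle_tip (a point): Centre of the rounded end (11 mm thick) of the ignition toggle, a steel bat lever 8 to 10 mm thick whose end is 40 mm from the pivot. It swings in the stove's x-z plane and stays where it is left.
- toggle (a joint): Toggle angle, rad: 0 = on, leaning 0.45 rad from upright to the stove's front; 0.9 = off, leaning 0.45 rad to the stove's back (end stop). Needs about 1 to 2 N at the tip.
- lid (a joint): Angle of the cartridge bay's lid, rad: 0 = closed and latched, positive = open, -0.05 = pressed in to its stop. The touch latch lets go when the lid is pressed in to about -0.03 (3 mm at the press point, about 3 N); when the finger then withdraws, a spring raises the lid to rest at about 0.4, free edge some 47 mm up. It does not open without being pressed in and does not latch again.
- lid_press (a point): Point on the lid's upper face where it is pressed, marked by a 26 mm round disc: middle of the lid's length, 20 mm in from its free edge. The lid is a flat metal plate 244 mm (stove x) by 118 mm (y), 6 mm thick, its top 101 mm above the counter, covering the stove's right side; hinged along its left (burner) side 48 mm right of the stove's origin, free edge at the stove's outer right side.
- jar: Glass salsa jar with spring-clip lid, 78 mm across, 107 mm high, standing to the right of the stove beside the bay. Origin: centre of its underside. Leave alone.
- scraper: Green plastic scraper, 175 mm long along its x, 85 mm wide blade to +x, 13 mm high, lying to the left of the stove. Origin: on its underside, 22 mm from its middle toward the handle. Leave alone.
- comal: Thin steel comal (griddle disc), 224 mm across, 12 mm high. Origin: centre of its underside. Leave alone.
- molcajete: Stone mortar on three feet, 150 mm across, 85 mm high. Origin: centre of its underside. Leave alone.
- cartridge: Spare cartridge, white metal can 68 mm across, 190 mm high, upright. Origin: centre of its underside. Leave alone.
- salsa_bowl: Clay bowl 120 mm across, 45 mm high. Origin: centre of its underside. Leave alone.
- shaker: Small steel salt shaker, 42 mm across, 76 mm high, standing close in front of the stove. Origin: centre of its underside. Leave alone.

How it is judged (in metres and radians):
On the way, in this order (a step that is already met when the one before it is completed fails the run):
1. the toggle is pushed fully over to off while the lid is still closed (value of joint toggle above 0.78 rad and value of joint lid below 0.03 rad), for 0.1 s.
2. a finger presses the lid in past its closed position (value of joint lid below -0.02 rad and contact force between the fingers and lid above 0.5 N).
3. the catch has let go and the lid has sprung ajar (value of joint lid above 0.25 rad), for 0.2 s.
At the end, for the whole second after the job is handed in: Toggle past 0.78 rad (off), lid resting ajar between 0.25 and 0.6 rad, stove upright within 25 mm of where it stood, every other thing within 20 mm of where it stood (value of joint toggle above 0.78 rad and value of joint lid between 0.25 and 0.6 rad and velocity of joint lid below 0.1 rad/s and distance of stove from where it was at the start of the episode below 0.025 m and linear speed of stove below 0.02 m/s and angle between stove's own z axis and vertical below 0.05 rad and distance of each of comal, jar, molcajete, scraper, cartridge, salsa_bowl, shaker from where it was at the start of the episode below 0.02 m); the robot touches nothing.
It fails at once if the stove is lifted, dragged or tipped (over 25 mm or 0.1 rad) (distance of stove from where it was at the start of the episode above 0.025 m or height (world z) of stove above 0.012 m or angle between stove's own z axis and vertical above 0.1 rad).
It fails at once if the lid is lifted beyond where its spring leaves it (over 0.65 rad) (value of joint lid above 0.65 rad).
It fails at once if the lid springs open while the toggle is still on (value of joint lid above 0.1 rad and value of joint toggle below 0.6 rad).
It fails at once if another thing on the counter is moved over 20 mm or lifted (distance of any of comal, jar, molcajete, scraper, cartridge, salsa_bowl, shaker from where it was at the start of the episode above 0.02 m).
It also fails if it takes over 38 s, if anything falls off the work surface, if the arm or the gripper's body presses on something with over 40 N, if the wrist force passes 120 N, or if a joint passes its speed limit or range.

### The arm

A 6-joint arm with a two-finger parallel gripper is mounted at the origin on the work surface. World frame = base frame: x ahead of the robot, y to its left, z up, the work surface at z = 0. Lengths are in mm, angles in rad, forces in N, time in s.
With the tool pointing down it reaches from about 350 to 875 mm from the base axis. Payload 4.2 kg.
Tool frame: the origin (TCP) lies on the centre line of the jaws, within the pads' length; the fingertips stand 22 mm ahead of it and the grasp point (between the pads) lies 3 mm ahead of it (arm.nose_length is the distance from the TCP to the fingertips, in mm); z points along the fingers, x is the direction in which the jaws open and shut, and the axes are right-handed (so a half turn about z gives the same grasp; the last joint's range is limited). The gripper opens to 85 mm and grips with 20 to 120 N. Pads are 22 mm wide; open, the fingers measure 114 mm over their backs; the gripper's body (76 mm by 85 mm) begins 54 mm behind the grasp point. The pads swing forward as they close: fully open they stand 13 mm farther back than shut.
Start: joints at [1.464, 0.385, 0.008, 0, -1.194, -0.259], TCP at [223.527, 583.639, 253.312] pointing down, gripper open.
Joint ranges: [-3.14, 3.14], [-1.21, 2.06], [-1.07, 1.41], [-3.16, 2.05], [-2.99, -0.16], [-3.1, 3.1]. Speed limits (rad/s): [2.79, 2.79, 3.14, 3.14, 3.14, 3.14].

### API

Orientations are given as a unit quaternion [x, y, z, w].
In Python, from bench import telemetry, get_image, workorder, nets, arm gives the robot as it stands.
- The arm moves only by the tool apply_moves, never from a script. Its argument "steps" is a list of rows, each an object with "hand": the opening, from 0 (shut) to 1 (fully open); "xyz": the shift along the tool's x, y, z in cm, a list of three; "delta_rot": the turn, a rotation vector about the tool's x, y, z in rad, a list of three. In form: [{"hand": hand, "xyz": [x, y, z], "delta_rot": [wx, wy, wz]}, ...]. A call has 1 to 12 rows; each row is the pose to reach, as a shift and turn from the pose commanded when the call began, along the tool's axes at that moment; what a row does not reach only later rows make up. A row lasts 1/12 s, in which the tool goes at most 41.7 mm and 7.16 degrees, less where a joint would pass 70% of its speed; a pose out of reach is approached as far as the arm can. A call with a gripper value outside its range is refused whole. The fingers move at their own pace and stop on an object; the grip force is fixed at half the most. Time passes only in rows, so rows that repeat a pose let the fingers close. It gives the time, the measured TCP pose, the force and the opening at its end, in the units of the state.
- telemetry.read_state(): the state, without advancing time (a new reading comes with each control period).
- get_image(name): name is "side" or "top"; returns a dict with "frame" (384x512x3 uint8, blue, green, red), "fx", "fy", "cx", "cy" (pixels), "origin" and "orientation" of the camera in the world. Camera axes: x right, y down, z forward; pixel columns grow to the right and rows downward; lengths in mm; the calibration is good to about 2 mm. A picture is of the moment at which its call begins. There is no depth.
- workorder.job_done(): hands the job in, once; it reports no verdict.
Trained networks look in a picture, given as the dict that the camera call returned (one of the last four; its "shot" number tells which), for a name from the list of things; names that differ only in an ending like _2 or _b are one class to them, and where a whole thing is asked for, a point or a joint stands for the part that bears it (a point fixed in the world has none). Each returns a list of dicts, best first, with "confidence" (0 to 1); they miss things now and then, are a little off and sometimes report something else, mostly with a low value. They report only what shows in the picture. A call takes as long as a camera call.
- nets.recognise(picture, label): "xyz" ([x, y, z] in mm, in world coordinates, good to about 4 mm: the middle of the surface that is visible of it).
- nets.outline_of(picture, label): "pixels" (384x512 bool, what is visible of it).
- nets.pinpoint(picture, label): "xyz" ([x, y, z] in mm, in world coordinates, good to about 4 mm: a listed point, or the origin of a listed thing).
The state is a dict: "clock": time; "joints": joint angles; "joint_vel": joint speeds; "joint_efforts": joint torques, N m; "position": TCP position; "ee_rot": TCP orientation; "contact_force": force on the tool from outside, world axes, zero at the start; "wrist_torque": the same for the moment, N m; "gripper_width": finger opening in mm.
Only numpy, scipy, OpenCV 4.12 (cv2) and the standard library are available. Lean on these libraries where they do the work, as an engineer would, in place of code of your own. Each camera call takes 0.05 s, during which the arm holds its last target.

## Working session

There is one attempt and no reset: what is moved stays moved. The work goes in short steps, Python scripts to look and compute and a tool call to move; the robot and the scene stay as the last step left them, time stands still between calls to the robot, and variables do not carry over. Pictures are saved under pics/ and viewed, and the job is handed in when it is done.

Besides the shell and the picture viewer there is one more tool, called as name(argument=value, ...), one argument or row to a line, values as JSON. apply_moves: Moves the arm, as the interface text tells. Its arguments: {"type":"object","properties":{"steps":{"type":"array"}},"required":["steps"]}

```bash
ls; mkdir -p pics
python3 - <<'E'
from bench import telemetry,get_image,nets,arm
import cv2,json
print(telemetry.read_state()); print(arm.nose_length)
for n in ("side","top"):
    p=get_image(n); cv2.imwrite(f"pics/{n}0.png",p["frame"]); print(n,p["fx"],p["cx"],p["cy"],p["origin"],p["orientation"])
    for l in ["stove","toggle_pivot","toggle_tip","lid_press","jar","shaker","cartridge","molcajete","comal","salsa_bowl","scraper"]:
        r=nets.pinpoint(p,l)[:2]
        print(l,[([round(float(v)) for v in d["xyz"]],round(d["confidence"],2)) for d in r])
E
```

```text
pics
{'clock': 0.0, 'joints': array([ 1.46359960e+00,  3.85549507e-01,  6.61792967e-03, -5.20446919e-04,
       -1.19401018e+00, -2.58606649e-01]), 'joint_vel': array([-0.00016107,  0.0006696 , -0.00047102,  0.0018296 , -0.00034338,
       -0.00175338]), 'joint_efforts': array([-7.71944688e-04, -3.92284584e+01,  1.88400686e+01,  4.18613300e+00,
       -4.67093647e-03, -9.52394217e-07]), 'position': array([223.34047309, 583.14821819, 252.21952312]), 'ee_rot': array([-5.66621697e-01,  8.23977332e-01, -6.56120514e-04, -8.82453148e-04]), 'contact_force': array([ 0.3128914 , -0.71908442,  0.54986063]), 'wrist_torque': array([-0.00090541,  0.02900869, -0.01012481]), 'gripper_width': 85.220632640236}
22.0
side 439.6381249814805 250.3776056488933 194.23122173862276 [-244.52214596 -801.06412083  783.11957002] [ 0.80886355 -0.33104199  0.17378158 -0.45381816]
stove [([612, 43, -2], 0.77)]
toggle_pivot [([518, 94, 92], 0.73)]
toggle_tip [([504, 102, 134], 0.43)]
lid_press [([590, -104, 100], 0.89), ([583, 285, -1], 0.61)]
jar [([580, -208, 0], 0.6)]
shaker [([431, 14, 1], 0.61)]
cartridge [([608, -471, 2], 0.67)]
molcajete [([445, -474, -5], 0.56)]
comal [([566, 491, 1], 0.96)]
salsa_bowl [([332, 380, -2], 0.57)]
scraper [([584, 283, 0], 0.47)]
top 411.42922557298647 254.85461933175304 190.76291089621705 [ 401.6420596   -15.97888085 1349.3020511 ] [ 0.71011839 -0.70253432  0.03076596 -0.03508361]
stove [([563, 490, -2], 0.68), ([609, 45, -2], 0.58)]
toggle_pivot [([515, 101, 99], 0.87), ([444, -477, 4], 0.18)]
toggle_tip [([504, 105, 134], 0.6)]
lid_press [([589, -102, 104], 0.86), ([443, -475, 4], 0.18)]
jar [([577, -211, -2], 0.62)]
shaker [([428, 16, -2], 0.48)]
cartridge [([605, -470, 6], 0.85), ([563, 485, 1], 0.43)]
molcajete [([442, -475, 3], 0.96)]
comal [([564, 486, 1], 0.73)]
salsa_bowl [([330, 384, 2], 0.73)]
scraper [([583, 281, 1], 0.57)]
```

View pics/side0.png

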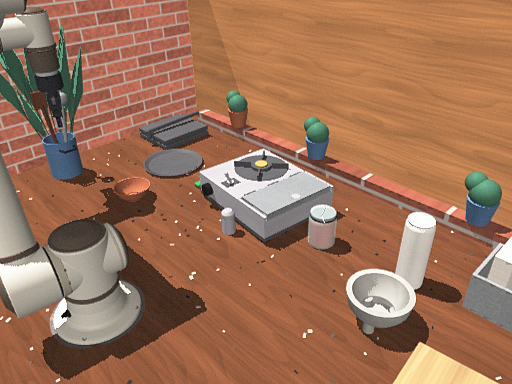

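View pics/top0.png

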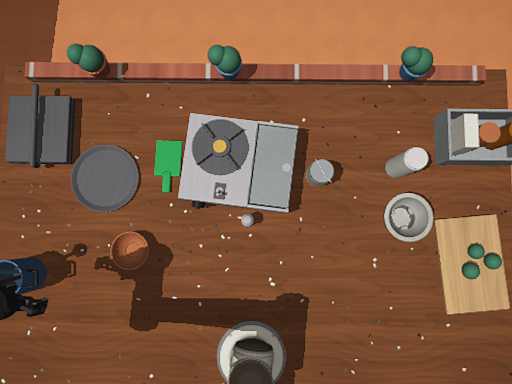

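```bash
cat > h.py <<'E'
import numpy as np, cv2
from scipy.spatial.transform import Rotation as R
from bench import telemetry,get_image,nets,arm
def proj(p,X):
    c=R.from_quat(p["orientation"]).inv().apply(np.atleast_2d(X)-p["origin"])
    return np.c_[p["fx"]*c[:,0]/c[:,2]+p["cx"],p["fy"]*c[:,1]/c[:,2]+p["cy"]]
L=dict(stove=[0,0,0],toggle_pivot=[-97,45,95],toggle_tip=[-114.4,45,131],lid_press=[0,-146,101])
E
python3 - <<'E'
from h import *
from scipy.optimize import least_squares
obs=[];P={}
for k in range(1):
  for n in ("side","top"):
    p=get_image(n);P[n]=p
    for l in L:
        for d in nets.pinpoint(p,l):
            if d["confidence"]>.35 and abs(d["xyz"][1])<150: obs.append((l,np.array(d["xyz"])));print(n,l,d["xyz"].__class__,np.round(d["xyz"],1));break
def f(v):
    Rz=R.from_rotvec([0,0,v[2]])
    return np.concatenate([(Rz.apply(L[l])[:2]+v[:2]-o[:2]) for l,o in obs])
s=least_squares(f,[610,44,-.1],loss='soft_l1',f_scale=4);print(s.x,np.round(s.fun.reshape(-1,2),1))
np.save("pose.npy",s.x)
v=s.x;Rz=R.from_rotvec([0,0,v[2]])
W=lambda q:Rz.apply(q)+[v[0],v[1],0]
for l in L: print(l,np.round(W(L[l]),1))
c=[[a,b,95] for a,b in((-135,-170),(-135,170),(135,170),(135,-170))]
for n,p in P.items():
    im=cv2.resize(p["frame"],None,fx=4,fy=4,interpolation=cv2.INTER_CUBIC)
    cv2.polylines(im,[np.int32(proj(p,W(c))*4+2)],True,(0,0,255),1)
    for l in L:
        u=proj(p,W(L[l]))[0];cv2.drawMarker(im,tuple(np.int32(u*4+2)),(0,255,0),0,14,1)
    u=np.int32(proj(p,W([0,0,95]))[0]*4)
    x0=u[0]-(300 if n=="top" else 350);y0=u[1]-270
    cv2.imwrite(f"pics/{n}1.png",im[max(0,y0):y0+540,x0:x0+700])
    print(n,x0,y0)
s0=telemetry.read_state();x=R.from_quat(s0["ee_rot"]).apply([1,0,0]);print("tool x yaw",np.arctan2(x[1],x[0]), "target",v[2]-np.pi/2)
E
```

```text
side stove <class 'list'> [ 6.083e+02  4.450e+01 -3.000e-01]
side toggle_pivot <class 'list'> [520.4  97.   92.1]
side toggle_tip <class 'list'> [503.  101.1 133.8]
side lid_press <class 'list'> [ 591.2 -100.6  101.4]
top toggle_pivot <class 'list'> [512.7 100.9  98.3]
top toggle_tip <class 'list'> [506.4 107.  134.1]
top lid_press <class 'list'> [ 591.8 -104.   104.6]
[ 6.09943159e+02  4.32011847e+01 -1.28227834e-01] [[ 1.6 -1.3]
 [-0.9  3.2]
 [-0.8  1.4]
 [ 0.1 -1. ]
 [ 6.8 -0.7]
 [-4.2 -4.5]
 [-0.5  2.4]]
stove [609.9  43.2   0. ]
toggle_pivot [519.5 100.2  95. ]
toggle_tip [502.2 102.5 131. ]
lid_press [ 591.3 -101.6  101. ]
side 706 443
top 654 374
tool x yaw -1.9365584122215278 target -1.6990241603308491
```

View pics/side1.png

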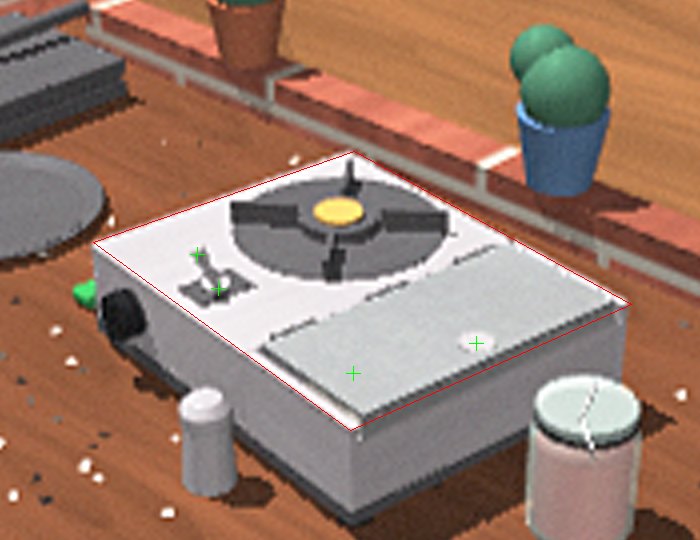

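View pics/top1.png

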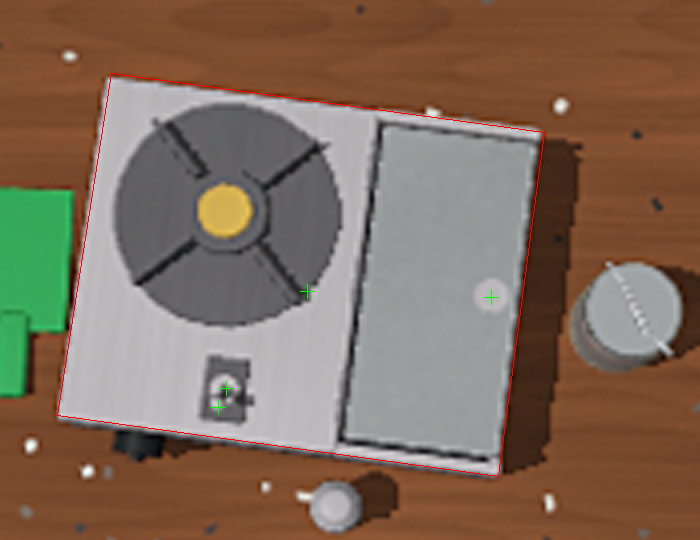

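```bash
cat >> h.py <<'E'
v=np.load("pose.npy");Rz=R.from_rotvec([0,0,v[2]])
W=lambda q:Rz.apply(q)+[v[0],v[1],0]
def need(target,pos=None):
    s=telemetry.read_state()
    r=R.from_quat(s["ee_rot"]); pos=s["position"] if pos is None else pos
    return r.inv().apply(np.array(target)-pos)/10
E
python3 - <<'E'
from h import *
t=W([-148,45,0]);t[2]=190;print(t,need(t,[223.527,583.639,253.312]))
E
```

```text
[468.91268158 106.75749351 190.        ] [ 35.75710853 -39.97164826   6.33100763]
```

apply_moves(
  steps=[
    {"hand": 0,"xyz": [2,-2.2,0],"delta_rot": [0,0,-0.06]},
    {"hand": 0,"xyz": [4.5,-5,0.5],"delta_rot": [0,0,-0.12]},
    {"hand": 0,"xyz": [7,-7.8,1],"delta_rot": [0,0,-0.18]},
    {"hand": 0,"xyz": [9.5,-10.6,1.5],"delta_rot": [0,0,-0.2375]},
    {"hand": 0,"xyz": [12,-13.4,2],"delta_rot": [0,0,-0.2375]},
    {"hand": 0,"xyz": [14.5,-16.2,2.5],"delta_rot": [0,0,-0.2375]},
    {"hand": 0,"xyz": [17,-19,3],"delta_rot": [0,0,-0.2375]},
    {"hand": 0,"xyz": [19.5,-21.8,3.5],"delta_rot": [0,0,-0.2375]},
    {"hand": 0,"xyz": [22,-24.6,4],"delta_rot": [0,0,-0.2375]},
    {"hand": 0,"xyz": [24.5,-27.4,4.3],"delta_rot": [0,0,-0.2375]},
    {"hand": 0,"xyz": [27,-30.2,4.6],"delta_rot": [0,0,-0.2375]},
    {"hand": 0,"xyz": [29,-32.4,5],"delta_rot": [0,0,-0.2375]},
  ],
)

```text
clock: 2.7
position: [423.1, 194.8, 203.7]
ee_rot: [-0.66, 0.751, -0.0, 0.0]
contact_force: [0.0, -0.3, 0.8]
gripper_width: 0.0
```

Run:
```python
from h import *
t=W([-148,45,0]);t[2]=190
s=telemetry.read_state();x=R.from_quat(s["ee_rot"]).apply([1,0,0]);print(s["clock"],s["position"],s["gripper_width"],s["contact_force"],np.arctan2(x[1],x[0])-v[2]+np.pi/2,need(t))
```

```text
2.7 [423.07646637 194.81597222 203.65445913] 0.011457975645757526 [ 0.04537635 -0.26311326  0.77225112] -0.0006765434861804032 [ 8.14436895 -5.67652656  1.3650224 ]
```

apply_moves(
  steps=[
    {"hand": 0,"xyz": [2.5,-1.8,0.4],"delta_rot": [0,0,0]},
    {"hand": 0,"xyz": [5.3,-3.7,0.8],"delta_rot": [0,0,0]},
    {"hand": 0,"xyz": [7.5,-5.2,1.2],"delta_rot": [0,0,0]},
    {"hand": 0,"xyz": [8.1,-5.7,1.4],"delta_rot": [0,0,0]},
    {"hand": 0,"xyz": [8.1,-5.7,1.4],"delta_rot": [0,0,0]},
    {"hand": 0,"xyz": [8.1,-5.7,1.4],"delta_rot": [0,0,0]},
  ],
)

```text
clock: 3.2
position: [468.6, 109.4, 189.4]
ee_rot: [-0.66, 0.751, 0.0, 0.0]
contact_force: [-0.1, 0.4, 0.2]
gripper_width: 0.0
```

```bash
cat >> h.py <<'E'
def shot(n,tag,pts=(),half=(350,270),k=4,c=[0,0,95]):
    p=get_image(n)
    im=cv2.resize(p["frame"],None,fx=k,fy=k,interpolation=cv2.INTER_CUBIC)
    for q in pts: cv2.drawMarker(im,tuple(np.int32(proj(p,q)[0]*k+k/2)),(0,255,0),0,10,1)
    u=np.int32(proj(p,W(c))[0]*k);x0=max(0,u[0]-half[0]);y0=max(0,u[1]-half[1])
    cv2.imwrite(f"pics/{tag}.png",im[y0:y0+2*half[1],x0:x0+2*half[0]])
E
python3 - <<'E'
from h import *
s=telemetry.read_state();print(s["clock"],s["position"],s["contact_force"])
print(Rz.inv().apply(s["position"]-[v[0],v[1],0]))
tip=s["position"]-[0,0,22]
shot("side","side2",[tip,s["position"]],c=[-100,45,120],half=(300,270))
E
```

```text
3.2 [468.57250063 109.4155317  189.36156446] [-0.07914083  0.37315915  0.19488019]
[-148.67728932   47.59271465  189.36156446]
```

View pics/side2.png

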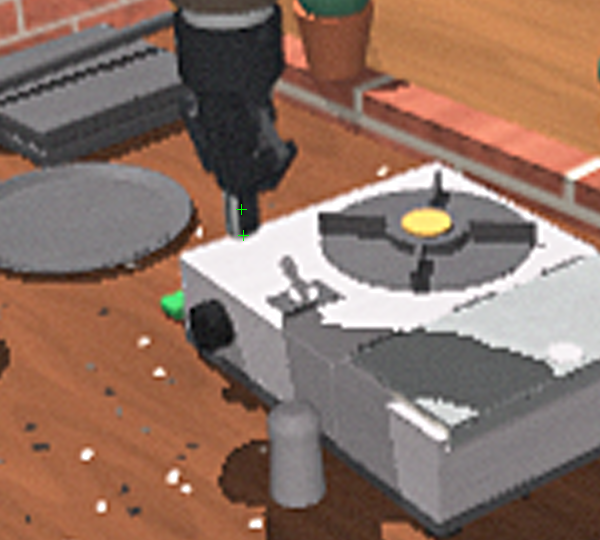

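apply_moves(
  steps=[
    {"hand": 0,"xyz": [0.1,0,2.5],"delta_rot": [0,0,0]},
    {"hand": 0,"xyz": [0.2,0,4.0],"delta_rot": [0,0,0]},
    {"hand": 0,"xyz": [0.2,0,4.9],"delta_rot": [0,0,0]},
    {"hand": 0,"xyz": [0.2,0,4.9],"delta_rot": [0,0,0]},
    {"hand": 0,"xyz": [0.2,0,4.9],"delta_rot": [0,0,0]},
  ],
)

```text
clock: 3.67
position: [468.4, 108.2, 140.6]
ee_rot: [-0.661, 0.75, -0.0, 0.0]
contact_force: [-0.1, 0.2, 0.4]
gripper_width: 0.1
```

Run:
```python
from h import *
s=telemetry.read_state();print(s["clock"],s["position"],s["contact_force"])
print(Rz.inv().apply(s["position"]-[v[0],v[1],0]))
tip=s["position"]-[0,0,22]
shot("side","side3",[tip],c=[-100,45,120],half=(300,270))
```

```text
3.6667 [468.35117756 108.21903254 140.60728733] [-0.13233051  0.20355272  0.41384431]
[-148.74379094   46.37773659  140.60728733]
```

View pics/side3.png

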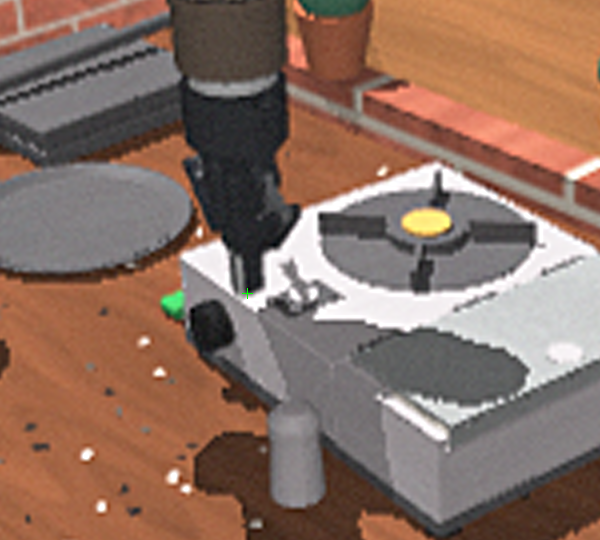

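apply_moves(
  steps=[
    {"hand": 0,"xyz": [0.1,-0.6,0],"delta_rot": [0,0,0]},
    {"hand": 0,"xyz": [0.1,-1.2,0],"delta_rot": [0,0,0]},
    {"hand": 0,"xyz": [0.1,-1.6,0],"delta_rot": [0,0,0]},
    {"hand": 0,"xyz": [0.1,-2.0,0],"delta_rot": [0,0,0]},
    {"hand": 0,"xyz": [0.1,-2.4,0],"delta_rot": [0,0,0]},
    {"hand": 0,"xyz": [0.1,-2.8,0],"delta_rot": [0,0,0]},
    {"hand": 0,"xyz": [0.1,-3.2,0],"delta_rot": [0,0,0]},
    {"hand": 0,"xyz": [0.1,-3.6,0],"delta_rot": [0,0,0]},
    {"hand": 0,"xyz": [0.1,-3.8,0],"delta_rot": [0,0,0]},
  ],
)

```text
clock: 4.47
position: [506.3, 101.3, 140.3]
ee_rot: [-0.66, 0.751, -0.0, -0.0]
contact_force: [-1.2, 0.8, 1.5]
gripper_width: -0.2
```

Run:
```python
from h import *
s=telemetry.read_state();print(s["clock"],s["position"],Rz.inv().apply(s["contact_force"]))
print(Rz.inv().apply(s["position"]-[v[0],v[1],0]))
shot("side","side4",[],c=[-100,45,120],half=(300,270))
```

```text
4.4667 [506.33996367 101.33757932 140.25289605] [-1.24715332  0.61118555  1.49963332]
[-110.1869124    44.41066127  140.25289605]
```

View pics/side4.png

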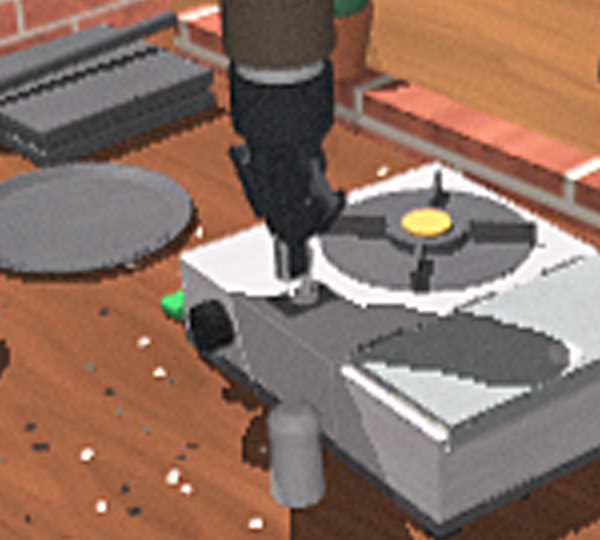

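apply_moves(
  steps=[
    {"hand": 0,"xyz": [0,-0.2,0],"delta_rot": [0,0,0]},
    {"hand": 0,"xyz": [0,-0.4,0],"delta_rot": [0,0,0]},
    {"hand": 0,"xyz": [0,-0.6,0],"delta_rot": [0,0,0]},
    {"hand": 0,"xyz": [0,-0.6,0],"delta_rot": [0,0,0]},
  ],
)

```text
clock: 4.85
position: [511.8, 100.6, 140.0]
ee_rot: [-0.66, 0.751, 0.0, -0.0]
contact_force: [-1.2, 0.7, -0.0]
gripper_width: -0.0
```

apply_moves(
  steps=[
    {"hand": 0,"xyz": [0,-0.1,0],"delta_rot": [0,0,0]},
    {"hand": 0,"xyz": [0,-0.2,0],"delta_rot": [0,0,0]},
    {"hand": 0,"xyz": [0,-0.2,0],"delta_rot": [0,0,0]},
  ],
)

```text
clock: 5.1
position: [513.7, 100.4, 140.2]
ee_rot: [-0.66, 0.751, 0.0, -0.0]
contact_force: [-1.3, -0.1, -0.2]
gripper_width: 0.1
```

Run:
```python
from h import *
s=telemetry.read_state();print(s["clock"],s["position"],Rz.inv().apply(s["contact_force"]))
print(Rz.inv().apply(s["position"]-[v[0],v[1],0]))
shot("side","side5",[],c=[-100,45,120],half=(300,270))
```

```text
5.1 [513.70877652 100.35008689 140.20477526] [-1.28317421 -0.24072721 -0.19658379]
[-102.75231969   44.37357575  140.20477526]
```

View pics/side5.png

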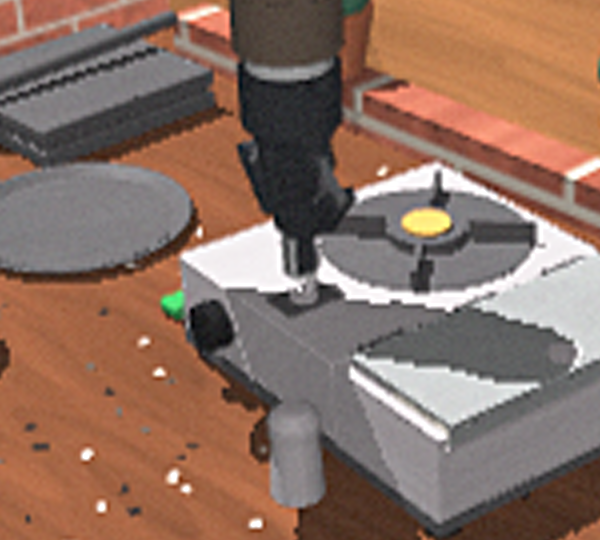

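apply_moves(
  steps=[
    {"hand": 0,"xyz": [0,-0.1,0],"delta_rot": [0,0,0]},
    {"hand": 0,"xyz": [0,-0.2,0],"delta_rot": [0,0,0]},
    {"hand": 0,"xyz": [0,-0.2,0],"delta_rot": [0,0,0]},
  ],
)

```text
clock: 5.4
position: [515.6, 100.1, 140.3]
ee_rot: [-0.66, 0.751, 0.0, -0.0]
contact_force: [-2.5, -0.5, 0.2]
gripper_width: 0.0
```

apply_moves(
  steps=[
    {"hand": 0,"xyz": [0,-0.1,0],"delta_rot": [0,0,0]},
    {"hand": 0,"xyz": [0,-0.2,0],"delta_rot": [0,0,0]},
    {"hand": 0,"xyz": [0,-0.2,0],"delta_rot": [0,0,0]},
  ],
)

```text
clock: 5.65
position: [516.0, 99.9, 140.0]
ee_rot: [-0.66, 0.751, 0.001, -0.002]
contact_force: [-6.9, 1.6, 2.3]
gripper_width: 0.0
```

apply_moves(
  steps=[
    {"hand": 0,"xyz": [0,0.4,0],"delta_rot": [0,0,0]},
    {"hand": 0,"xyz": [0,1.5,0],"delta_rot": [0,0,0]},
    {"hand": 0,"xyz": [0,3.5,0],"delta_rot": [0,0,0]},
    {"hand": 0,"xyz": [0,4.5,-1],"delta_rot": [0,0,0]},
    {"hand": 0,"xyz": [0,4.5,-4],"delta_rot": [0,0,0]},
    {"hand": 0,"xyz": [0,4.5,-7],"delta_rot": [0,0,0]},
    {"hand": 0,"xyz": [0,4.5,-7],"delta_rot": [0,0,0]},
  ],
)

```text
clock: 6.23
position: [476.4, 107.2, 216.7]
ee_rot: [-0.661, 0.75, -0.003, 0.007]
contact_force: [1.5, 0.7, -0.4]
gripper_width: 0.3
```

Run:
```python
from h import *
s=telemetry.read_state();print(s["clock"],s["position"],Rz.inv().apply(s["contact_force"]))
off=W([-97+17.4,45,131]);on=W([-97-17.4,45,131])
shot("side","side6",[off,on],c=[-100,45,120],half=(300,270))
p=get_image("side")
for l in("toggle_tip","toggle_pivot","lid_press"):print(l,[(np.round(d["xyz"]),round(d["confidence"],2)) for d in nets.pinpoint(p,l)[:2]],np.round(W(L[l])))
print(off)
t=W([0,-146,0]);t[2]=150;print(t,need(t))
```

```text
6.2333 [476.37492725 107.23767403 216.69873077] [ 1.42586297  0.86324441 -0.36814758]
toggle_tip [(array([533.,  99., 135.]), 0.61)] [502. 102. 131.]
toggle_pivot [(array([520.,  96.,  92.]), 0.67)] [519. 100.  95.]
lid_press [(array([ 590., -101.,  106.]), 0.96), (array([567., 492.,   4.]), 0.6)] [ 591. -102.  101.]
[536.75112236  98.01072537 131.        ]
[ 591.27315702 -101.60016546  150.        ] [ 19.0085414  -14.44253554   5.93778251]
```

View pics/side6.png

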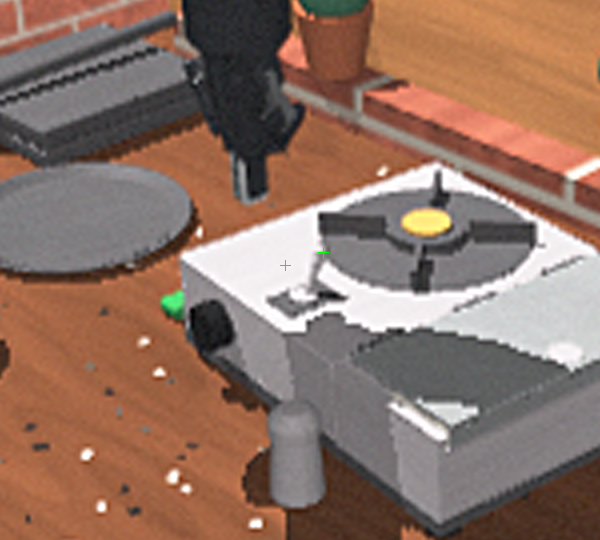

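apply_moves(
  steps=[
    {"hand": 0,"xyz": [3,-2.2,0],"delta_rot": [0,0,0]},
    {"hand": 0,"xyz": [6,-4.5,0],"delta_rot": [0,0,0]},
    {"hand": 0,"xyz": [9,-6.8,0],"delta_rot": [0,0,0]},
    {"hand": 0,"xyz": [12,-9.1,0],"delta_rot": [0,0,0]},
    {"hand": 0,"xyz": [15,-11.4,0],"delta_rot": [0,0,0]},
    {"hand": 0,"xyz": [17.5,-13.3,1],"delta_rot": [0,0,0]},
    {"hand": 0,"xyz": [19,-14.4,2.5],"delta_rot": [0,0,0]},
    {"hand": 0,"xyz": [19,-14.4,4.5],"delta_rot": [0,0,0]},
    {"hand": 0,"xyz": [19,-14.4,6],"delta_rot": [0,0,0]},
    {"hand": 0,"xyz": [19,-14.4,6],"delta_rot": [0,0,0]},
    {"hand": 0,"xyz": [19,-14.4,6],"delta_rot": [0,0,0]},
  ],
)

```text
clock: 7.4
position: [590.8, -101.5, 148.5]
ee_rot: [-0.66, 0.751, 0.001, -0.002]
contact_force: [-0.3, -0.6, 0.4]
gripper_width: 0.1
```

Run:
```python
from h import *
s=telemetry.read_state();print(s["clock"],s["position"],s["ee_rot"],s["contact_force"])
t=W([0,-146,0]);t[2]=123;print(t,need(t))
shot("side","side7",[s["position"]-[0,0,22],W(L["lid_press"])],c=[0,-100,120],half=(300,270))
```

```text
7.4 [ 590.8068576  -101.46212878  148.53422561] [-0.66031223  0.75098839  0.0010632  -0.001752  ] [-0.28571914 -0.60732365  0.43364556]
[ 591.27315702 -101.60016546  123.        ] [ 0.00458892 -0.05799818  2.55322283]
```

View pics/side7.png

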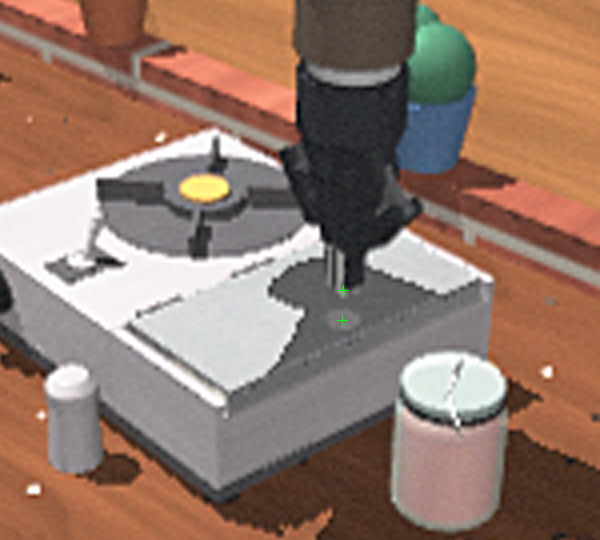

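apply_moves(
  steps=[
    {"hand": 0,"xyz": [0,0,1.2],"delta_rot": [0,0,0]},
    {"hand": 0,"xyz": [0,0,2.1],"delta_rot": [0,0,0]},
    {"hand": 0,"xyz": [0,0,2.3],"delta_rot": [0,0,0]},
    {"hand": 0,"xyz": [0,0,2.4],"delta_rot": [0,0,0]},
    {"hand": 0,"xyz": [0,0,2.4],"delta_rot": [0,0,0]},
  ],
)

```text
clock: 7.87
position: [591.8, -101.0, 126.7]
ee_rot: [-0.66, 0.751, -0.0, 0.0]
contact_force: [0.7, 0.6, 0.0]
gripper_width: 0.3
```

apply_moves(
  steps=[
    {"hand": 0,"xyz": [0,0,0.1],"delta_rot": [0,0,0]},
    {"hand": 0,"xyz": [0,0,0.2],"delta_rot": [0,0,0]},
    {"hand": 0,"xyz": [0,0,0.2],"delta_rot": [0,0,0]},
  ],
)

```text
clock: 8.12
position: [591.7, -101.1, 124.5]
ee_rot: [-0.66, 0.751, -0.0, 0.0]
contact_force: [-0.0, -0.3, -0.4]
gripper_width: 0.1
```

apply_moves(
  steps=[
    {"hand": 0,"xyz": [0,0,0.1],"delta_rot": [0,0,0]},
    {"hand": 0,"xyz": [0,0,0.2],"delta_rot": [0,0,0]},
    {"hand": 0,"xyz": [0,0,0.2],"delta_rot": [0,0,0]},
  ],
)

```text
clock: 8.37
position: [591.8, -101.2, 122.8]
ee_rot: [-0.66, 0.751, -0.0, 0.0]
contact_force: [-0.8, 0.2, 1.8]
gripper_width: -0.5
```

Contact is starting at the expected height, so I keep pressing in 1–2 mm steps.

apply_moves(
  steps=[
    {"hand": 0,"xyz": [0,0,0.1],"delta_rot": [0,0,0]},
    {"hand": 0,"xyz": [0,0,0.2],"delta_rot": [0,0,0]},
    {"hand": 0,"xyz": [0,0,0.2],"delta_rot": [0,0,0]},
  ],
)

```text
clock: 8.62
position: [591.8, -101.3, 121.0]
ee_rot: [-0.66, 0.751, -0.0, 0.0]
contact_force: [-0.9, 0.3, 5.8]
gripper_width: 0.1
```

apply_moves(
  steps=[
    {"hand": 0,"xyz": [0,0,0.1],"delta_rot": [0,0,0]},
    {"hand": 0,"xyz": [0,0,0.2],"delta_rot": [0,0,0]},
    {"hand": 0,"xyz": [0,0,0.2],"delta_rot": [0,0,0]},
  ],
)

```text
clock: 8.87
position: [591.8, -101.3, 118.5]
ee_rot: [-0.66, 0.751, -0.0, 0.0]
contact_force: [-0.3, -1.2, 3.2]
gripper_width: -0.0
```

apply_moves(
  steps=[
    {"hand": 0,"xyz": [0,0,0.1],"delta_rot": [0,0,0]},
    {"hand": 0,"xyz": [0,0,0.1],"delta_rot": [0,0,0]},
  ],
)

```text
clock: 9.03
position: [591.9, -101.3, 118.2]
ee_rot: [-0.66, 0.751, -0.0, 0.0]
contact_force: [-1.6, -0.6, 7.2]
gripper_width: -0.1
```

apply_moves(
  steps=[
    {"hand": 0,"xyz": [0,0,-0.4],"delta_rot": [0,0,0]},
    {"hand": 0,"xyz": [0,0,-1],"delta_rot": [0,0,0]},
    {"hand": 0,"xyz": [0,0,-2],"delta_rot": [0,0,0]},
    {"hand": 0,"xyz": [0,0,-3],"delta_rot": [0,0,0]},
    {"hand": 0,"xyz": [0,0,-4],"delta_rot": [0,0,0]},
    {"hand": 0,"xyz": [0,0,-5.5],"delta_rot": [0,0,0]},
    {"hand": 0,"xyz": [0,0,-7],"delta_rot": [0,0,0]},
    {"hand": 0,"xyz": [0,0,-9],"delta_rot": [0,0,0]},
    {"hand": 0,"xyz": [0,0,-12],"delta_rot": [0,0,0]},
    {"hand": 0,"xyz": [0,0,-15],"delta_rot": [0,0,0]},
    {"hand": 0,"xyz": [0,0,-15],"delta_rot": [0,0,0]},
    {"hand": 0,"xyz": [0,0,-15],"delta_rot": [0,0,0]},
  ],
)

```text
clock: 10.03
position: [592.3, -101.1, 270.3]
ee_rot: [-0.66, 0.751, -0.002, 0.002]
contact_force: [0.6, 0.4, -0.9]
gripper_width: 0.2
```

Run:
```python
from h import *
s=telemetry.read_state();print(s["clock"],s["position"],s["contact_force"])
a=.4
pred=W([0,-48-98*np.cos(a)-3*0,101+98*np.sin(a)])
shot("side","side8",[pred,W(L["lid_press"]),W([-79.6,45,131])],c=[0,-50,120],half=(350,270))
p=get_image("side")
for l in list(L)+["jar","shaker","cartridge","molcajete","comal","salsa_bowl","scraper"]:print(l,[(np.round(d["xyz"]),round(d["confidence"],2)) for d in nets.pinpoint(p,l)[:1]])
print(pred)
```

```text
10.0333 [ 592.30870749 -101.12608316  270.32024978] [ 0.64695987  0.41176193 -0.89980979]
stove [(array([610.,  45.,   2.]), 0.7)]
toggle_pivot [(array([518.,  96.,  90.]), 0.91)]
toggle_tip [(array([536.,  97., 131.]), 0.6)]
lid_press [(array([590., -93., 140.]), 0.67)]
jar [(array([ 582., -210.,   -0.]), 0.94)]
shaker [(array([432.,  13.,   1.]), 0.89)]
cartridge [(array([ 608., -470.,    1.]), 0.58)]
molcajete [(array([ 444., -474.,   -3.]), 0.65)]
comal [(array([565., 492.,   2.]), 0.57)]
salsa_bowl [(array([330., 384.,   2.]), 0.8)]
scraper [(array([583., 284.,   3.]), 0.54)]
[592.26241427 -93.92765507 139.16299755]
```

View pics/side8.png

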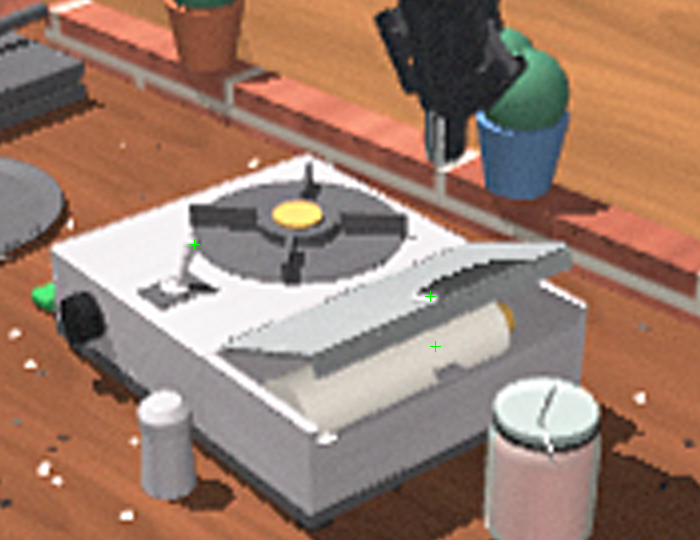

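apply_moves(
  steps=[
    {"hand": 0,"xyz": [0,0,-1],"delta_rot": [0,0,0]},
    {"hand": 0,"xyz": [0,0,-1],"delta_rot": [0,0,0]},
    {"hand": 0,"xyz": [0,0,-1],"delta_rot": [0,0,0]},
    {"hand": 0,"xyz": [0,0,-1],"delta_rot": [0,0,0]},
    {"hand": 0,"xyz": [0,0,-1],"delta_rot": [0,0,0]},
    {"hand": 0,"xyz": [0,0,-1],"delta_rot": [0,0,0]},
  ],
)

```text
clock: 11.18
position: [591.5, -101.2, 277.1]
ee_rot: [-0.66, 0.751, 0.0, -0.0]
contact_force: [-0.3, 0.2, 0.5]
gripper_width: -0.1
```

Run:
```python
from h import *
from bench import workorder
p=get_image("side")
print([np.round(d["xyz"]) for d in nets.pinpoint(p,"lid_press")[:1]])
print(workorder.job_done(), telemetry.read_state()["clock"])
```

```text
[array([ 582., -210.,   -2.])]
the job is handed in; nothing more can be done
the job is handed in; nothing more can be done
```

The toggle is off, the lid has sprung ajar and the job is handed in; the clock read about 11 s of the 38 s allowed. No verdict is reported.

**Toggle:** I pushed it over with the closed fingertips until it met its end stop. The push force rose from about 1.3 N to 7 N and the finger stopped advancing. Afterwards the network put the tip at (536, 97, 131) mm, and the off position should be (537, 98, 131).

**Lid:** I then pressed the disc in by about 4 to 5 mm. The force dropped from 5.8 N to 3.2 N, which I took as the catch letting go, and rose to 7.2 N one step further in. After I withdrew straight up, the lid sprang open. The network put the press point at (590, -93, 140) mm; a lid angle of 0.4 rad predicts (592, -94, 139), and the picture agreed.

**Everything else:** The stove and the other objects were found within about 5 mm of their first positions, which is within the networks' error. The arm ended clear of everything, about 150 mm above the lid.

**One check failed:** my last network query for the press point, just before handing in, returned the jar's position instead. The lid's final rest therefore relies on the picture and reading taken about 1 s earlier. I did not measure the lid's speed directly.

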